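# Let the ball out of the chute with the lever

## Robot

A 6-joint arm with a two-finger parallel gripper is mounted at the origin on a cart in front of the work surface, level with it; the furniture and walls round the work are solid. World frame = base frame: x ahead of the robot, y to its left, z up, the work surface at z = 0. Lengths are in mm, angles in rad, forces in N, time in s.
With the tool pointing down it reaches from about 275 to 750 mm from the base axis. Payload 10.2 kg.
Tool frame: the origin (TCP) lies between the finger pads; the fingertips stand 17 mm ahead of it and the grasp point (between the pads) lies 2 mm behind it; z points along the fingers, y is the line along which they close (so a half turn about z gives the same grasp; the last joint's range is limited). The gripper opens to 85 mm and grips with 20 to 120 N. Pads are 22 mm wide; open, the fingers measure 114 mm over their backs; the gripper's body (76 mm by 85 mm) begins 54 mm behind the grasp point. The pads swing forward as they close: fully open they stand 13 mm farther back than shut.
Start: joints at [1.026, 0.313, 1.498, -0, 1.331, -0.223], TCP at [166.057, 498.053, 248.294] pointing down, gripper open.
Joint ranges: [-2.94, 2.94], [-0.97, 2.17], [0.19, 2.56], [-1.23, 4.37], [0.02, 3.11], [-2.88, 2.88]. Speed limits (rad/s): [2.39, 2.39, 3.01, 3.14, 3.14, 3.14].

## Interface

Orientations are given as a unit quaternion [w, x, y, z].
In Python, from rig import * gives the robot as it stands.
- The arm moves only by the tool step_arm, never from a script. Its argument "commands" is text: rows parted by semicolons, each of 7 numbers parted by spaces: the opening, from 0 (shut) to 1 (fully open), then the shift along the tool's x, y, z in cm, then the turn, a rotation vector about the tool's x, y, z in rad. In form: hand x y z rx ry rz; .... A call has 1 to 20 rows; each row is the pose to reach, as a shift and turn from the pose commanded when the call began, along the tool's axes at that moment; what a row does not reach only later rows make up. A row lasts 1/12 s, in which the tool goes at most 41.7 mm and 7.16 degrees, less where a joint would pass 70% of its speed; a pose out of reach is approached as far as the arm can. A call with a gripper value outside its range is refused whole. The fingers move at their own pace and stop on an object; "newtons" is the grip in N (left out, the last holds). Time passes only in rows, so rows that repeat a pose let the fingers close. It gives the time, the measured TCP pose, the force, the opening and the grip force at its end, in the units of the state.
- sense(): the state, without advancing time (a new reading comes with each control period).
- capture(name): name is "side" or "top" or "wrist"; returns the picture (420x560x3 uint8, red, green, blue); there is no depth.
- camera_model(name): a dict with "mtx" (3x3 intrinsics, pixels), "eye" and "rotation" of the camera in the world. Camera axes: x right, y down, z forward; pixel columns grow to the right and rows downward; lengths in mm; the calibration is good to about 2 mm. A picture is of the moment at which its call begins: read the wrist's pose just before it. camera_model takes no time and is no camera call; for the wrist camera it gives the pose at the moment of the call.
- finish_job(): hands the job in; it is judged then, once.
Trained networks look in the newest picture that a camera, given by its name, has taken for a name from the list of things; names that differ only in an ending like _2 or _b are one class to them, and where a whole thing is asked for, a point or a joint stands for the part that bears it (a point fixed in the world has none). Each returns a list of dicts, best first, with "score" (0 to 1); they miss things now and then, are a little off and sometimes report something else, mostly with a low value. They report only what shows in the picture. A call takes as long as a camera call.
- search_frame(camera, label): "rect" ([centre column, centre row, width, height] in pixels, round what is visible of it).
- trace(camera, label): "mask" (420x560 bool, what is visible of it) and "rect" ([centre column, centre row, width, height] in pixels, round what is visible of it).
- spot_point(camera, label): "xy" ([column, row] in pixels: a listed point, or the origin of a listed thing).
The state is a dict: "time_s": time; "joints": joint angles; "dq": joint speeds; "tau": joint torques, N m; "eef_pos": TCP position; "ee_rot": TCP orientation; "force": force on the tool from outside, world axes, zero at the start; "wrist_torque": the same for the moment, N m; "grip_width": opening from 0.0 (shut) to 1.0 (fully open); "grip_force": force on a finger pad.
Only numpy, scipy, OpenCV 4.12 (cv2) and the standard library are available. Lean on these libraries where they do the work, as an engineer would, in place of code of your own. Each camera call takes 0.05 s, during which the arm holds its last target. There are 200 camera calls.

## Task

With the fingertips, press down the padded long end of the steel lever so that its short end raises the heavy flap, and keep it down, without forcing it hard against its stop, until the steel ball has rolled out from under the flap to the front end of its chute. Then let the lever come back up so that the flap shuts again behind the ball. Do not touch the flap, the fixture or the ball, do not lift the lever out of its notches, and leave the things round about where they are.

Things in the scene. Friction and masses are not known exactly. Their poses are not given: they have to be found in the camera images.
- fixture: Grey steel fixture, fixed to the bench: fulcrum, ball chute and flap; about 252 x 94 mm, 103 mm high. Origin on the bench top straight below the fulcrum; x runs along the lever from its padded long end towards the flap, y to the left of that, z up. Two dark cheeks with open-topped notches (x = 0, y = +-13 mm) carry the lever's pin 74 mm up.
- lever: Loose steel bar lever, 235 mm long, 14 x 8 mm, 0.25 kg; its 10 mm cross pin lies in the fulcrum's notches. Origin on the pin's axis, axes parallel to the fixture's at rest; z leans by the angle pressed (0.59 rad at the stop). At rest the long end stands up at 22 degrees and the short end is under the flap's tongue; the flap's weight brings it back when released.
- lever_pad (a point): Centre of the top of the black rubber pad on the lever's long end (34 mm along the lever, 24 mm wide), 152 mm from the pin: press here. At rest 137 mm above the bench, sloping 22 degrees; on the stop about 49 mm up, sloping 12 degrees the other way. It moves in an arc about the pin, 138 to 153 mm horizontally from it. Pressing takes about 2 to 8 N.
- flap (a joint): Heavy steel flap, 3 kg, 73 x 94 mm with a dark ballast block on top, hinged at the end away from the lever; angle in rad, 0 shut, growing as it opens; about 0.38 with the lever on its stop. A skirt under its front edge holds the ball back; the ball passes under it from about 0.27. It falls shut by its own weight, damped.
- ball_center (a point): Centre of the loose steel ball, 20 mm in diameter, 33 g. At first it rests in the chute behind the flap's skirt, at about x = 78, y = -48 mm of the fixture. When out, it rolls by itself to the end wall, to about x = -3 mm of the fixture.
- wrench_10: Combination wrench, 135 x 28 x 5 mm, lying beside the fixture; loose, to be left alone. Origin under its middle.
- spark_plug_1: Used spark plug, 73 mm long, lying beside the lever; loose, to be left alone. Origin under its middle.
- m12_bolt: Bolt, 67 mm, standing on its head behind the flap; loose, to be left alone. Origin under its middle.
- screwdriver_yellow: Screwdriver with a yellow grip, 193 mm, lying on the bench; loose, to be left alone. Origin under its middle.
- bolt_box: Small open box of bolts, 65 x 85 x 45 mm; loose, to be left alone. Origin under its middle.
- pin_punch: Dark pin punch, 155 mm long, 11 mm thick, lying along the chute; loose, to be left alone. Origin under its middle.
- m10_bolt: Bolt, 50 mm, standing on its head beside the flap, on the side away from the chute; loose, to be left alone. Origin under its middle.
- notch (a point): Middle between the two fulcrum notches, on the axis where the lever's pin lies: 74 mm above the bench at the fixture's x = 0, y = 0; same axes as the fixture.
- ball: The same ball as a body; its origin turns with it as it rolls, so use ball_center for its place.
- stop (a point): Middle of the rubber top of the post that stops the lever's long arm when it is fully pressed: 52 mm above the bench, 80 mm from the fulcrum.
- chute_end (a point): Floor of the ball's chute at its low front end wall. The chute is an open trough 34 mm wide along y = -48 mm of the fixture; its floor slopes down at 9 degrees from under the flap (x = 138 mm) to this end (x = -13 mm, 10 mm above the bench, wall top 39 mm).

How it is judged:
By the outcome, as a careful person would: the job done as asked, in the order asked, and still so for the second after the job is handed in, with the robot touching nothing.
It also fails if it takes over 38 s, if anything falls off the work surface, if the arm or the gripper's body presses on something with over 40 N, if the wrist force passes 120 N, or if a joint passes its speed limit or range.

## Working session

There is one attempt and no reset: what is moved stays moved. The work goes in short steps, Python scripts to look and compute and a tool call to move; the robot and the scene stay as the last step left them, time stands still between calls to the robot, and variables do not carry over. Pictures are saved under pics/ and viewed, at most 10 in all, crops included, and the job is handed in when it is done.

Besides the shell and the picture viewer there is one more tool, called by a JSON object that holds its "name" and its "arguments". step_arm: Moves the arm, as the interface text tells. Its arguments: {"type":"object","properties":{"commands":{"type":"string"},"newtons":{"type":"number"}},"required":["commands"]}

```bash
mkdir -p pics; ls; cat > h.py <<'E'
from rig import *
import numpy as np, cv2
from scipy.spatial.transform import Rotation as R
def ray(cam,xy):
    m=camera_model(cam); d=np.linalg.inv(np.array(m["mtx"]))@[xy[0],xy[1],1]
    return np.array(m["eye"]),np.array(m["rotation"])@d
def atz(cam,xy,z):
    e,d=ray(cam,xy); return e+d*(z-e[2])/d[2]
def tri(a,b):
    (e1,d1),(e2,d2)=a,b
    s=np.linalg.lstsq(np.stack([d1,-d2],1),e2-e1,rcond=None)[0]
    p,q=e1+d1*s[0],e2+d2*s[1]; return (p+q)/2,np.linalg.norm(p-q)
def proj(cam,p):
    m=camera_model(cam); c=np.array(m["rotation"]).T@(np.array(p)-np.array(m["eye"])); u=np.array(m["mtx"])@c; return u[:2]/u[2]
E
python3 - <<'E'
from h import *
np.set_printoptions(precision=1,suppress=True)
s=sense();print(s["time_s"],s["eef_pos"],s["ee_rot"],s["force"])
ims=[]
for c in("side","top"):
    im=capture(c);cv2.imwrite(f"pics/{c}0.png",im[:,:,::-1])
    m=camera_model(c);print(c,m["eye"],np.array(m["rotation"]).tolist())
H={"lever_pad":137,"notch":74,"stop":52,"ball_center":30,"chute_end":10,"fixture":0}
for l,z in H.items():
    r={}
    for c in("side","top"):
        q=spot_point(c,l)
        if q: r[c]=ray(c,q[0]["xy"]);print(l,c,np.array(q[0]["xy"]),round(q[0]["score"],2),atz(c,q[0]["xy"],z))
    if len(r)==2: print("  tri",tri(r["side"],r["top"]))
print(sense()["time_s"])
E
```

```text
pics
0.0 [166.  497.8 247.8] [-0.   0.2  1.  -0. ] [-0.5 -0.  -0.1]
side [  411.7 -1015.1   892.3] [-0.4361288280822193, 0.8980402928680454, -0.05337836864823943, 0.021587669201604424]
top [-224.9   77.8 1886. ] [0.1271289604030845, -0.6376129886774469, 0.7439919733740632, -0.15415527124173317]Traceback (most recent call last):
  File "<stdin>", line 13, in <module>
  File "h.py", line 6, in ray
    return np.array(m["eye"]),np.array(m["rotation"])@d
                              ~~~~~~~~~~~~~~~~~~~~~~~^~
ValueError: matmul: Input operand 1 has a mismatch in its core dimension 0, with gufunc signature (n?,k),(k,m?)->(n?,m?) (size 3 is different from 4)
```

```bash
python3 - <<'E'
t=open('h.py').read()
t=t.replace('np.array(m["rotation"])','Q(m["rotation"])').replace('def ray','def Q(q): return R.from_quat(q,scalar_first=True).as_matrix()\ndef ray',1)
open('h.py','w').write(t)
E
python3 - <<'E'
from h import *
np.set_printoptions(precision=1,suppress=True)
for c in("side","top"): print(c,Q(camera_model(c)["rotation"])[:,2])
H={"lever_pad":137,"notch":74,"stop":52,"ball_center":30,"chute_end":10,"fixture":0}
for l,z in H.items():
    r={}
    for c in("side","top"):
        q=spot_point(c,l)
        if q: r[c]=ray(c,q[0]["xy"]);print(l,c,np.array(q[0]["xy"]),round(q[0]["score"],2),atz(c,q[0]["xy"],z))
    if len(r)==2: print("  tri",tri(r["side"],r["top"]))
print(sense()["time_s"])
E
```

```text
side [ 0.1  0.8 -0.6]
top [ 0.4 -0.1 -0.9]
lever_pad side [285.5 295.2] 0.73 [ 490.  -394.1  137. ]
lever_pad top [331.8 208.5] 0.71 [ 454.9 -209.2  137. ]
  tri (array([ 516.7, -240.7,  -44.2]), np.float64(16.78224912844343))
notch top [363.3 201. ] 0.91 [ 491.3 -341.3   74. ]
stop side [274.6 281.5] 0.6 [ 475.5 -274.1   52. ]
stop top [344.1 209.2] 0.81 [ 478.2 -268.2   52. ]
  tri (array([ 477.7, -269.4,   47.8]), np.float64(4.045701807533665))
ball_center side [319.2 340.9] 0.19 [ 564.  -454.2   30. ]
chute_end side [271.2 311.1] 0.77 [ 459.2 -337.8   10. ]
chute_end top [363.6 218. ] 0.59 [ 447.6 -342.4   10. ]
  tri (array([ 453.5, -341. ,   10.3]), np.float64(11.959532763658437))
fixture side [289.3 312.5] 0.61 [ 506.9 -340.5    0. ]
fixture top [360.2 206.4] 0.9 [ 500.2 -341.8    0. ]
  tri (array([ 503.9, -341.4,   -0.9]), np.float64(6.55517014692494))
0.75
```

View pics/side0.png

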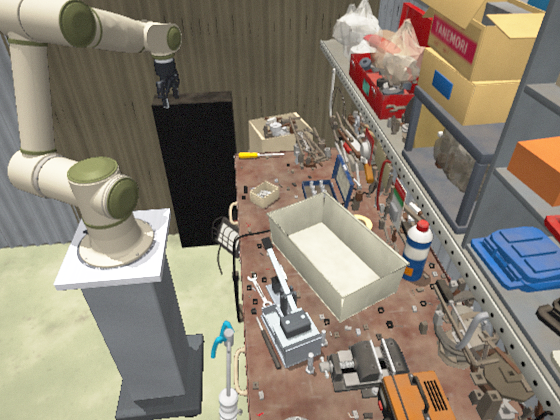

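View pics/top0.png

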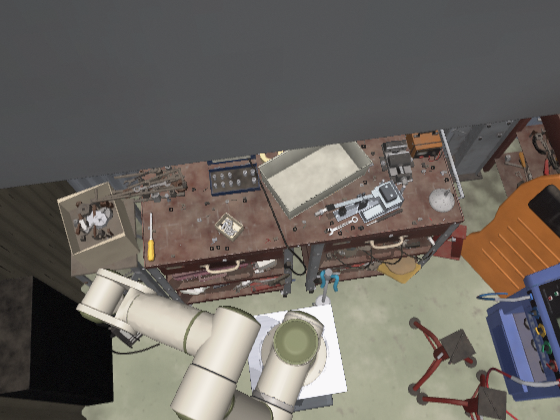

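```bash
cat >> h.py <<'E'
def plan(p,yaw=None):
    "shift (cm, tool axes) and turn about tool z to TCP p (mm) with tool x at world yaw (deg), straight down"
    s=sense(); M=Q(s["ee_rot"]); sh=M.T@(np.array(p)-s["eef_pos"])/10
    out=[sh.round(2)]
    if yaw is not None:
        a=np.radians(yaw); x=np.array([np.cos(a),np.sin(a),0]); z=np.array([0,0,-1.]); T=np.stack([x,np.cross(z,x),z],1)
        out.append(R.from_matrix(M.T@T).as_rotvec().round(3))
    return out
E
python3 - <<'E'
from h import *
np.set_printoptions(precision=2,suppress=True)
M=Q(sense()["ee_rot"]);print(M)
for y in(-75,15,105): print(y,plan((455,-200,300),y))
print(np.linalg.norm(Q(camera_model("wrist")["rotation"])-M), camera_model("wrist")["eye"],sense()["eef_pos"],Q(camera_model("wrist")["rotation"]))
E
```

```text
[[-0.95  0.32 -0.  ]
 [ 0.32  0.95 -0.  ]
 [ 0.   -0.   -1.  ]]
-75 [array([-49.49, -57.08,  -5.17]), array([ 0.  , -0.  , -2.15])]
15 [array([-49.49, -57.08,  -5.17]), array([-0.  ,  0.  ,  2.56])]
105 [array([-49.49, -57.08,  -5.17]), array([-0.  , -0.  ,  0.99])]
2.023713553269898 [ 92.17 523.48 373.55] [166.05 498.05 248.29] [[ 0.32  0.9   0.29]
 [ 0.95 -0.3  -0.1 ]
 [-0.    0.3  -0.95]]
```

{"name": "step_arm", "arguments": {"commands": "0 -8 -10 -5 0 0 0.2; 0 -49.5 -57 -5 0 0 0.99; 0 -49.5 -57 -5 0 0 0.99; 0 -49.5 -57 -5 0 0 0.99; 0 -49.5 -57 -5 0 0 0.99; 0 -49.5 -57 -5 0 0 0.99; 0 -49.5 -57 -5 0 0 0.99; 0 -49.5 -57 -5 0 0 0.99; 0 -49.5 -57 -5 0 0 0.99; 0 -49.5 -57 -5 0 0 0.99; 0 -49.5 -57 -5 0 0 0.99; 0 -49.5 -57 -5 0 0 0.99; 0 -49.5 -57 -5 0 0 0.99; 0 -49.5 -57 -5 0 0 0.99; 0 -49.5 -57 -5 0 0 0.99; 0 -49.5 -57 -5 0 0 0.99; 0 -49.5 -57 -5 0 0 0.99; 0 -49.5 -57 -5 0 0 0.99; 0 -49.5 -57 -5 0 0 0.99; 0 -49.5 -57 -5 0 0 0.99"}}

```text
time_s: 2.42
eef_pos: [455.7, -201.3, 297.5]
ee_rot: [-0.001, 0.611, 0.792, -0.0]
force: [-0.3, 0.0, -0.4]
grip_width: 0.001
grip_force: 0.0
```

```bash
python3 - <<'E'
from h import *
np.set_printoptions(precision=1,suppress=True)
s=sense();print(s["time_s"],s["eef_pos"],s["dq"],s["force"])
im=capture("wrist");cv2.imwrite("pics/w1.png",im[:,:,::-1])
H={"lever_pad":137,"notch":74,"stop":52,"ball_center":40,"fixture":0}
for l,z in H.items():
    q=spot_point("wrist",l)
    if q: print(l,np.array(q[0]["xy"]),round(q[0]["score"],2),atz("wrist",q[0]["xy"],z))
E
```

```text
2.4167 [ 455.7 -201.3  297.5] [ 0.1 -0.1  0.1  0.   0.   0. ] [-0.3  0.  -0.4]
lever_pad [287.5 199.9] 0.58 [ 463.5 -202.   137. ]
stop [288.4 226.6] 0.88 [ 482.1 -257.2   52. ]
fixture [289.  267.2] 0.66 [ 506.3 -336.3    0. ]
```

View pics/w1.png

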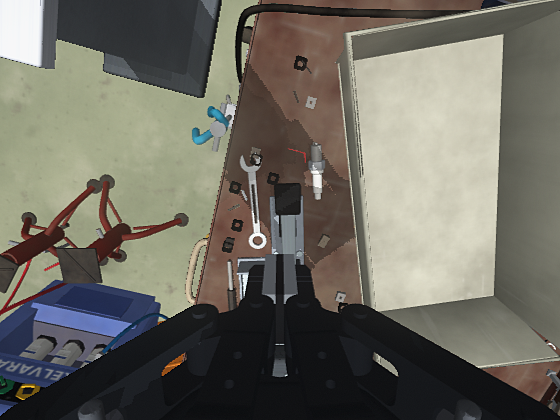

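```bash
python3 - <<'E'
from h import *
np.set_printoptions(precision=2,suppress=True)
s=sense();print(s["time_s"],s["eef_pos"])
u=np.array([.3,-.954]);pin=np.array([504,-336])
def tcp(d,g=0):
    a=np.radians(24.5)-d; h=pin-u*152*np.cos(a); sl=np.radians(22)-d
    return np.array([*h,74+152*np.sin(a)+11*abs(np.sin(sl))+17+g])
print(plan(tcp(0,15),107.5))
M=Q(s["ee_rot"]); p0=tcp(0,15)
for d in np.arange(0,.6,.06): print(round(d,2),tcp(d)-17*np.array([0,0,1]),M.T@(tcp(d)-p0)/10)
E
```

```text
2.7167 [ 455.22 -198.07  298.73]
[array([-0.76,  0.54, 12.56]), array([ 0.  ,  0.  , -0.04])]
0.0 [ 462.51 -204.05  141.15] [ 0.  -0.   1.5]
0.06 [ 461.45 -200.68  132.13] [ 0.35 -0.02  2.4 ]
0.12 [ 460.54 -197.8   122.89] [ 0.66 -0.03  3.33]
0.18 [ 459.79 -195.41  113.48] [ 0.91 -0.04  4.27]
0.24 [ 459.2  -193.54  103.93] [ 1.1  -0.05  5.22]
0.3 [ 458.77 -192.17   94.27] [ 1.25 -0.06  6.19]
0.36 [ 458.5  -191.32   84.53] [ 1.34 -0.06  7.16]
0.42 [ 458.4  -191.     75.55] [ 1.37 -0.06  8.06]
0.48 [ 458.46 -191.19   67.09] [ 1.35 -0.06  8.91]
0.54 [ 458.69 -191.91   58.66] [ 1.28 -0.06  9.75]
```

{"name": "step_arm", "arguments": {"commands": "0 -0.8 0.5 4 0 0 -0.04; 0 -0.8 0.5 8 0 0 -0.04; 0 -0.8 0.5 11 0 0 -0.04; 0 -0.8 0.5 12.5 0 0 -0.04; 0 -0.8 0.5 12.5 0 0 -0.04; 0 -0.8 0.5 12.5 0 0 -0.04; 0 -0.8 0.5 12.5 0 0 -0.04"}}

```text
time_s: 3.3
eef_pos: [462.9, -205.8, 175.0]
ee_rot: [0.001, 0.594, 0.805, -0.0]
force: [0.6, 0.3, -0.7]
grip_width: -0.0
grip_force: 0.0
```

```bash
python3 - <<'E'
from h import *
np.set_printoptions(precision=1,suppress=True)
s=sense();print(s["time_s"],s["eef_pos"],s["force"])
im=capture("wrist");cv2.imwrite("pics/w2.png",im[:,:,::-1])
tip=s["eef_pos"]+Q(s["ee_rot"])[:,2]*17
print("tip px",proj("wrist",tip))
for l,z in {"lever_pad":137,"fixture":0,"stop":52}.items():
    q=spot_point("wrist",l)
    if q: print(l,np.array(q[0]["xy"]),round(q[0]["score"],2),atz("wrist",q[0]["xy"],z))
E
```

```text
3.3 [ 462.9 -205.8  175. ] [ 0.6  0.3 -0.7]
tip px [279.4 272.5]
lever_pad [283.7 254.9] 0.67 [ 465.3 -205.9  137. ]
```

View pics/w2.png

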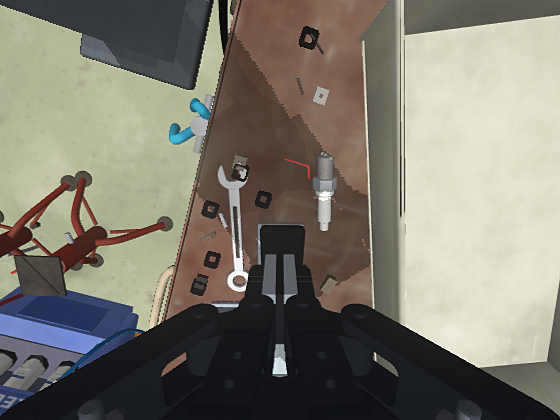

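{"name": "step_arm", "arguments": {"commands": "0 0 0.15 1.0 0 0 0; 0 0 0.15 1.7 0 0 0; 0 0.2 0.15 2.1 0 0 0; 0 0.35 0.15 2.6 0 0 0; 0 0.5 0.15 3.1 0 0 0; 0 0.65 0.15 3.6 0 0 0; 0 0.8 0.15 4.05 0 0 0; 0 0.9 0.15 4.5 0 0 0; 0 1.0 0.15 5 0 0 0; 0 1.1 0.15 5.4 0 0 0; 0 1.2 0.15 5.9 0 0 0; 0 1.25 0.15 6.4 0 0 0; 0 1.3 0.15 6.9 0 0 0; 0 1.35 0.15 7.4 0 0 0; 0 1.35 0.15 7.8 0 0 0; 0 1.35 0.15 8.2 0 0 0; 0 1.35 0.15 8.6 0 0 0; 0 1.35 0.15 8.6 0 0 0"}}

```text
time_s: 5.0
eef_pos: [459.3, -191.6, 86.5]
ee_rot: [-0.001, 0.594, 0.805, 0.0]
force: [0.7, 2.8, 3.8]
grip_width: 0.001
grip_force: 1.5
```

```bash
python3 - <<'E'
from h import *
np.set_printoptions(precision=1,suppress=True)
s=sense();print(s["time_s"],s["eef_pos"],s["force"])
im=capture("side");
cv2.imwrite("pics/s3.png",cv2.resize(im[200:390,210:390,::-1],None,fx=3,fy=3,interpolation=cv2.INTER_CUBIC))
print([(q["xy"],q["score"]) for q in spot_point("side","ball_center")[:2]],sense()["eef_pos"],sense()["force"])
E
```

```text
5.0 [ 459.3 -191.6   86.5] [0.7 2.8 3.8]
[([271.4, 315.0], 0.4)] [ 459.5 -192.    87.1] [-0.2  1.6  2.3]
```

View pics/s3.png

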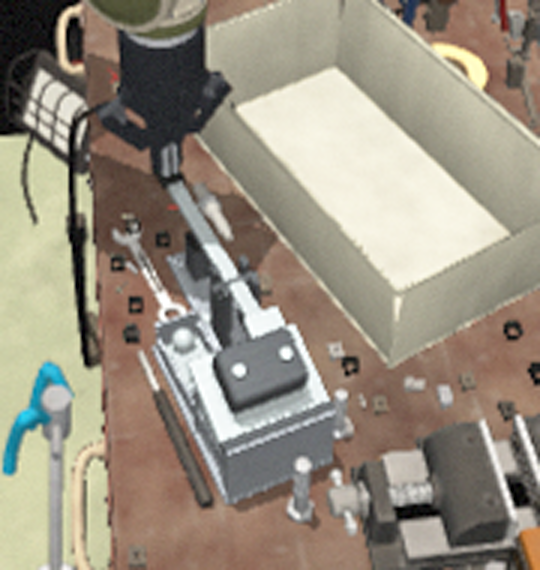

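{"name": "step_arm", "arguments": {"commands": "0 0 0 0 0 0 0; 0 0 0 0 0 0 0; 0 0 0 0 0 0 0; 0 0 0 0 0 0 0; 0 0 0 0 0 0 0; 0 0 0 0 0 0 0"}}

```text
time_s: 5.6
eef_pos: [459.7, -192.4, 87.3]
ee_rot: [-0.0, 0.594, 0.805, -0.0]
force: [-1.2, 1.6, 2.7]
grip_width: 0.002
grip_force: 1.3
```

```bash
python3 - <<'E'
from h import *
np.set_printoptions(precision=1,suppress=True)
s=sense();print(s["time_s"],s["eef_pos"],s["force"])
im=capture("side");capture("top")
cv2.imwrite("pics/s4.png",cv2.resize(im[280:370,240:340,::-1],None,fx=5,fy=5,interpolation=cv2.INTER_CUBIC))
for c in("side","top"):
  for q in spot_point(c,"ball_center")[:1]: print(c,q["xy"],q["score"],atz(c,q["xy"],23))
  for x,z in((-3,22),(20,25),(78,34)):
    p=np.array([504,-336])+x*np.array([.3,-.954])-48*np.array([.954,.3]); print(x,p,proj(c,[*p,z]))
E
```

```text
5.6 [ 459.7 -192.4   87.3] [-1.2  1.6  2.7]
-3 [ 457.3 -347.5] [270.8 311.3]
20 [ 464.2 -369.5] [274.3 317.3]
78 [ 481.6 -424.8] [283.7 333. ]
-3 [ 457.3 -347.5] [364.8 214.3]
20 [ 464.2 -369.5] [370.2 211.5]
78 [ 481.6 -424.8] [383.8 204.4]
```

View pics/s4.png

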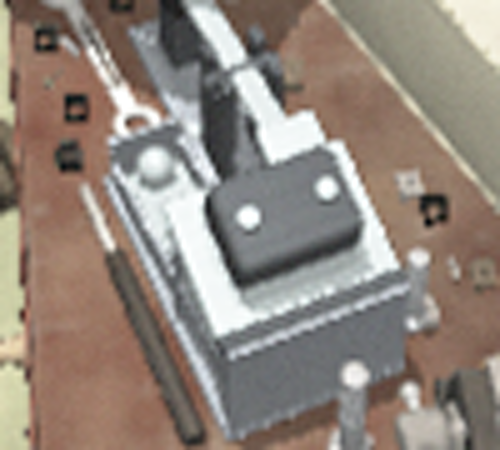

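The ball sits at about (271, 313) in the side image in both pictures, where the end-wall rest position projects, so it has arrived. Now I'll let the lever up along its arc.

{"name": "step_arm", "arguments": {"commands": "0 0 0 -0.7 0 0 0; 0 0 0 -1.4 0 0 0; 0 -0.05 0 -2.1 0 0 0; 0 -0.1 0 -2.8 0 0 0; 0 -0.2 0 -3.5 0 0 0; 0 -0.35 0 -4.2 0 0 0; 0 -0.5 0 -4.8 0 0 0; 0 -0.7 0 -5.4 0 0 0; 0 -0.9 0 -6 0 0 0; 0 -1.1 0 -6.6 0 0 0; 0 -1.3 0 -7.2 0 0 0; 0 -1.3 0 -8 0 0 0; 0 -1.3 0 -10 0 0 0; 0 -1.3 0 -13 0 0 0; 0 -1.3 0 -16 0 0 0; 0 -1.3 0 -19 0 0 0; 0 -1.3 0 -20 0 0 0; 0 -1.3 0 -20 0 0 0; 0 -1.3 0 -20 0 0 0; 0 -1.3 0 -20 0 0 0"}}

```text
time_s: 7.47
eef_pos: [463.1, -204.4, 285.6]
ee_rot: [-0.002, 0.594, 0.805, 0.0]
force: [0.4, -0.1, -1.2]
grip_width: 0.0
grip_force: 0.0
```

```bash
python3 - <<'E'
from h import *
np.set_printoptions(precision=1,suppress=True)
s=sense();print(s["time_s"],s["eef_pos"],s["force"])
im=capture("side");
cv2.imwrite("pics/s5.png",cv2.resize(im[210:370,230:350,::-1],None,fx=3.7,fy=3.7,interpolation=cv2.INTER_CUBIC))
capture("wrist")
for q in spot_point("wrist","lever_pad")[:1]: print(atz("wrist",q["xy"],137),q["score"])
E
```

```text
7.4667 [ 463.1 -204.4  285.6] [ 0.4 -0.1 -1.2]
[ 464.  -205.5  137. ] 0.83
```

View pics/s5.png

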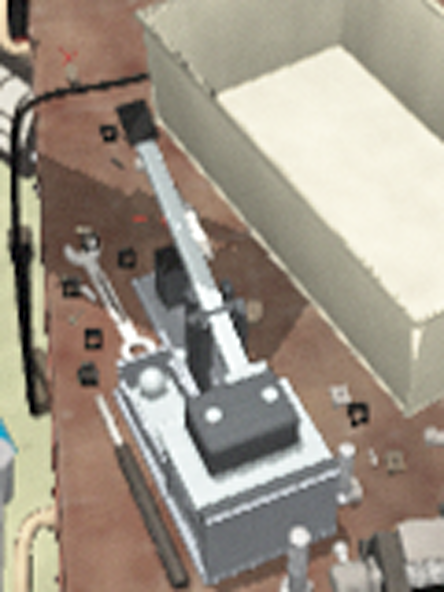

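The picture shows the lever back up with its pad at crop (137,120). The flap is shut, and the ball is at the chute's front end at crop (152,382). The other things are undisturbed.

```bash
python3 -c "
from rig import *
print(finish_job())"
```

```text
the job is handed in; nothing more can be done
None
```

I pressed the lever, the ball rolled to the front end of the chute, and the flap shut behind it after I released the lever. The job is handed in at about 7.6 s, with the arm clear; the force readings I took while pressing stayed under 5 N.

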